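# Swing out and lock the high chair tray's brace

### The job

Get the high chair tray ready on the bench: draw its lock lever out of the hub, then push the folded wooden brace out until it snaps home against its stop. Where it snaps in differs from tray to tray, so feel for it and do not ram it (the brace should never be pushed with more than about 45 N). Then push the lever fully back in to lock the brace, and leave the tableware, teether and tap light where they are.

Things in the scene. Friction and masses are not known exactly. Their poses are not given: they have to be found in the camera images.
- tray: Dark oak tray 200 x 460 mm, rim 34 mm high, fixed to the bench. Origin: on the bench under the brace's vertical hinge pin, 70 mm in front of the tray's front rim. Own +x points from the hinge to the tray, z up. The tray covers x 70 to 270, y -200 to 260 mm in this frame. A steel bracket and catch plate, under 9 mm high, lie around the hinge, reaching 110 mm towards the robot.
- brace_angle (a joint): Brace angle, rad: 0 folded along the tray's +y, growing as it swings towards the robot (counter-clockwise from above); starts 0.03-0.15. Seat (rigid stop): unknown, 1.47-1.67. About 0.4 before it a spring ball resists with some 4-8 N at brace_push: not yet the stop. Then it rides over the ball easily until, at the seat, the ball pops up behind it. Light friction; stays where left.
- brace_hinge (a point): On the hinge pin's axis, 25 mm above the bench.
- brace_push (a point): Point in the middle of the brace, 140 mm from the hinge along it, 25 mm above the bench: a good place to push from the side. Its y axis points along the brace away from the hinge; its x axis points across to the side that faces the tray when folded (push on that side, towards -x, to swing out).
- brace: Dark oak bar, 24 mm wide, 26 mm high (12 to 38 mm above the bench), reaching 172 mm from the hinge, with a black rubber foot. Origin on the hinge axis at bench level, y along the brace. Folded, there are 58 mm of clear bench between it and the tray.
- lever_angle (a joint): Angle of the steel lock lever, rad. 0: fully in, tooth in the hub, locked (starts 0-0.03). Grows to 0.45 (end of travel) as the handle moves towards the robot, clockwise from above. Tooth clear of the hub from 0.25. Unless the brace is folded or at its seat, the tooth lands on the hub's rim at about 0.2 and goes no further. Stays where left; takes about 2 N at lever_push.
- lever_pivot (a point): On the lever's vertical pivot axis, 22 mm above the bench, about 67 mm from the brace's hinge.
- lever_push (a point): On the middle line of the lever's handle, 85 mm from its pivot, 22 mm above the bench. Its y axis points along the handle towards the pivot, its x axis across the handle, away from the robot when locked.
- lever: Steel handle of the lever, 16 mm wide, 12 to 32 mm above the bench, reaching 123 mm from the pivot, with a round end 22 mm across and 44 mm high (top above the bench), centred 112 mm from the pivot. Origin on the pivot axis at bench level.
- plate: Bystander: yellow plastic plate 156 mm across, on the tray. Origin: centre of its underside.
- cup: Bystander: stainless steel cup 72 mm across, 80 mm high, on the tray. Origin: centre of its underside.
- fork_a: Bystander: bamboo fork about 150 mm long, 6 mm thick, lying on the tray. Origin: near its middle.
- fork_b: Bystander: the second bamboo fork, alike.
- teether: Bystander: grey silicone teether ring 76 mm across with a short stem, 16 mm high, on the bench beyond the end of the lever. Origin: ring centre at the bench.
- tap_light: Bystander: white round tap light 90 mm across, 38 mm high, with a toggle switch on its side, on the bench beyond the tip of the folded brace. Origin: centre of its underside.
- bowl: Bystander: white bowl 110 mm across, 45 mm high, on the bench outside the brace's sweep. Origin: centre of its underside.

How it is judged (in metres and radians):
On the way, in this order (a step that is already met when the one before it is completed fails the run):
1. the lever is drawn out of the hub (past 0.28 rad) while the brace is still folded (value of joint lever_angle above 0.28 rad and value of joint brace_angle below 0.65 rad), for 0.1 s.
2. the brace is swung out past 1.40 rad with the lever still out of its notch (value of joint brace_angle above 1.4 rad and value of joint lever_angle above 0.14 rad), for 0.1 s.
At the end, for the whole second after the job is handed in: The lever is fully in (under 0.06 rad, which its tooth can only reach when the brace sits in its end seat), and the brace is swung out past 1.40 rad and at rest (value of joint lever_angle below 0.06 rad and value of joint brace_angle above 1.4 rad and velocity of joint brace_angle between -0.05 and 0.05 rad/s); the robot touches nothing.
It fails at once if the brace is pushed with more than 45 N (contact force between the fingers and brace above 45 N).
It fails at once if a bystander is moved by more than 25 mm (distance of any of plate, cup, fork_a, fork_b, teether, tap_light, bowl from where it was at the start of the episode above 0.025 m).
It also fails if it takes over 69 s, if anything falls off the work surface, if the arm or the gripper's body presses on something with over 40 N, if the wrist force passes 120 N, or if a joint passes its speed limit or range.

### The arm

A 6-joint arm with a two-finger parallel gripper is mounted at the origin on the work surface. World frame = base frame: x ahead of the robot, y to its left, z up, the work surface at z = 0. Lengths are in mm, angles in rad, forces in N, time in s.
With the tool pointing down it reaches from about 350 to 975 mm from the base axis. Payload 7.1 kg.
Tool frame: the origin (TCP) lies at the very end of the fingers, on their centre line; the grasp point (between the pads) lies 19 mm behind it (ctrl.tcp_to_grasp is the distance from the TCP to the grasp point, in mm); z points along the fingers, x is the direction in which the jaws open and shut, and the axes are right-handed (so a half turn about z gives the same grasp; the last joint's range is limited). The gripper opens to 88 mm and grips with 3 to 60 N. Pads are 20 mm wide; open, the fingers measure 115 mm over their backs; the gripper's body (75 mm by 178 mm) begins 61 mm behind the grasp point.
Start: joints at [-1.209, 0.423, 1.63, -0, 1.089, -0.019], TCP at [232.305, -580.206, 193.375] pointing down, gripper open.
Joint ranges: [-3, 3], [-0.9, 2.11], [0.09, 2.58], [-1.31, 4.45], [0.11, 2.69], [-2.54, 2.54]. Speed limits (rad/s): [2.39, 2.39, 3.01, 3.14, 3.14, 3.14].

### API

Orientations are given as a rotation vector (axis times angle).
In Python, from workcell import get_obs, viewer, ctrl, masks_of gives the robot as it stands. The module is installed in compiled form; this text tells all that it offers.
- The arm moves only by the shell command python3 -m inch 'ROWS'. ROWS is JSON, a list of rows, each an object of numbers: "tx", "ty", "tz": the shift along the tool's x, y, z in cm; "ax", "ay", "az": the turn, a rotation vector about the tool's x, y, z in degrees; "jaw": the opening, from 0 (shut) to 1 (fully open). In form: [{"tx": .., "ty": .., "tz": .., "ax": .., "ay": .., "az": .., "jaw": ..}, ...]. A call has 1 to 12 rows; each row shifts and turns the commanded pose from where the row before left it, along the tool's axes as they then stand; what a row does not reach is not made up. A row lasts 1/8 s, in which the tool goes at most 62.5 mm and 10.7 degrees, less where a joint would pass 70% of its speed; a pose out of reach is approached as far as the arm can. A call is refused whole if a number of a shift passes 6.25 or a number of a turn 10.7, either way. A call with a gripper value outside its range is refused whole. The fingers move at their own pace and stop on an object; the grip force is fixed at half the most. Time passes only in rows, so rows that do not move let the fingers close. It gives the time, the measured TCP pose, the force and the opening at its end, in the units of the state.
- get_obs(): the state, without advancing time (a new reading comes with each control period).
- viewer.get_image(name): name is "side" or "top" or "wrist"; returns (picture, depth): 384x512x3 uint8, red, green, blue; 384x512 float32, mm along the optical axis (not along the pixel's ray), 0 where there is no reading.
- viewer.get_calibration(name): a dict with "fx", "fy", "cx", "cy" (pixels), "rvec" (rotation vector, rad) and "tvec" (3), from world to camera coordinates, as OpenCV has them. Camera axes: x right, y down, z forward; pixel columns grow to the right and rows downward; lengths in mm; the calibration is good to about 2 mm. A picture is of the moment at which its call begins: read the wrist's pose just before it. get_calibration takes no time and is no camera call; for the wrist camera it gives the pose at the moment of the call.
- ctrl.close_job(): hands the job in, once; it reports no verdict.
Trained networks look in the newest picture that a camera, given by its name, has taken for a name from the list of things; names that differ only in an ending like _2 or _b are one class to them, and where a whole thing is asked for, a point or a joint stands for the part that bears it (a point fixed in the world has none). Each returns a list of dicts, best first, with "score" (0 to 1); they miss things now and then, are a little off and sometimes report something else, mostly with a low value. They report only what shows in the picture. A call takes as long as a camera call.
- masks_of(camera, thing): "pixels" (384x512 bool, what is visible of it) and "location" ([column, row] in pixels, amid what is visible of it).
The state is a dict: "t": time; "qpos": joint angles; "qvel": joint speeds; "joint_torque": joint torques, N m; "ee_pos": TCP position; "orientation": TCP orientation; "ft_force": force on the tool from outside, world axes, zero at the start; "moment": the same for the moment, N m; "width": finger opening in mm.
Only numpy, scipy, OpenCV 4.12 (cv2) and the standard library are available. Lean on these libraries where they do the work, as an engineer would, in place of code of your own. Each camera call takes 0.05 s, during which the arm holds its last target. There are 200 camera calls.

## Working session

There is one attempt and no reset: what is moved stays moved. The work goes in short steps, Python scripts to look and compute and a shell command to move; the robot and the scene stay as the last step left them, time stands still between calls to the robot, and variables do not carry over. Pictures are saved under pics/ and viewed, about 8 in all and at most 12, crops included, and the job is handed in when it is done.

```bash
mkdir -p pics; cat > h.py <<'E'
import numpy as np, cv2
from workcell import get_obs, viewer, ctrl, masks_of
def cal(n):
    c=viewer.get_calibration(n);K=np.array([[c['fx'],0,c['cx']],[0,c['fy'],c['cy']],[0,0,1]]);R=cv2.Rodrigues(np.array(c['rvec'],float))[0];return K,R,np.array(c['tvec'],float).ravel()
def cloud(n,d,m):
    K,R,t=cal(n);v,u=np.nonzero(m&(d>0));z=d[v,u]
    P=np.c_[(u-K[0,2])/K[0,0]*z,(v-K[1,2])/K[1,1]*z,z];return (P-t)@R
def proj(n,P):
    K,R,t=cal(n);q=(np.atleast_2d(P)@R.T+t)@K.T;return q[:,:2]/q[:,2:]
def state():
    o=get_obs();R=cv2.Rodrigues(np.array(o['orientation'],float))[0];return o,np.array(o['ee_pos']),R
E
cat > a.py <<'E'
from h import *
o,p,R=state();print(o['t'],p,R.round(3).tolist(),o['ft_force'],o['width'])
ims=[]
for n in('top','side'):
    im,d=viewer.get_image(n);ims.append(im)
    cv2.imwrite(f'pics/{n}0.png',im[:,:,::-1])
    for th in ['tray','brace','lever','plate','cup','fork_a','teether','tap_light','bowl']:
        for r in masks_of(n,th)[:2]:
            c=cloud(n,d,r['pixels'])
            if len(c)==0: continue
            print(n,th,round(r['score'],2),np.round(r['location']),len(c),np.median(c,0).round(),np.percentile(c,2,0).round(),np.percentile(c,98,0).round())
            if th in('brace','lever'):
                rc=cv2.minAreaRect(c[:,:2].astype(np.float32));print('   rect',rc)
cv2.imwrite('pics/both.png',cv2.resize(np.vstack(ims),(450,600))[:,:,::-1] if 0 else np.vstack(ims)[:600,:,::-1])
E
python3 a.py
```

```text
0.0 [ 232.08981269 -579.67819371  192.62653192] [[0.372, -0.928, -0.001], [-0.928, -0.372, 0.001], [-0.001, -0.0, -1.0]] [-0.13041812 -0.12970472  0.18680612] 88.0790773913185
top tray 0.73 [221. 134.] 15313 [709.  71.  18.] [ 517. -153.    3.] [866. 285.  39.]
top brace 0.83 [242. 192.] 1559 [574.  34.  36.] [545. -24.  21.] [620. 167.  40.]
   rect ((569.34814453125, 73.66954040527344), (76.58576202392578, 205.46517944335938), 15.860426902770996)
top brace 0.32 [246. 110.] 3438 [761.  15.  28.] [690. -54.  20.] [828.  83.  38.]
   rect ((758.2914428710938, 14.330078125), (152.8994140625, 152.80078125), 9.300969123840332)
top lever 0.61 [287. 204.] 559 [547. -70.  30.] [ 535. -149.   19.] [597. -28.  44.]
   rect ((568.4845581054688, -87.57949829101562), (67.0656967163086, 128.69442749023438), 4.298336982727051)
top plate 0.95 [245. 111.] 3434 [761.  15.  28.] [691. -55.  20.] [828.  83.  38.]
top plate 0.27 [239. 192.] 1726 [573.  36.  36.] [544. -24.  10.] [622. 171.  40.]
top cup 0.75 [308. 108.] 1057 [ 761. -119.   63.] [ 715. -149.   20.] [782. -84.  99.]
top fork_a 0.68 [242. 
[... 953 characters left out ...]
222283124923706)
side plate 0.85 [185. 196.] 1355 [764.   2.  30.] [693. -56.  22.] [830.  83.  39.]
side cup 0.71 [197. 161.] 721 [747. -94.  75.] [ 719. -150.   21.] [782. -81.  99.]
side fork_a 0.78 [182. 237.] 248 [723. 202.  25.] [703. 112.  20.] [739. 250.  27.]
side fork_a 0.54 [198. 239.] 200 [687. 193.  25.] [672. 104.  21.] [698. 244.  27.]
side teether 0.5 [238. 156.] 226 [ 634. -251.   13.] [ 601. -306.    1.] [ 667. -221.   18.]
side tap_light 0.73 [254. 278.] 1316 [548. 334.  29.] [509. 276.   4.] [590. 359.  39.]
side bowl 0.97 [327. 242.] 1315 [392. 183.  29.] [346. 155.   5.] [442. 256.  47.]
side bowl 0.2 [262. 187.] 291 [551. -56.  30.] [ 535. -146.   12.] [598. -21.  45.]
```

View pics/top0.png

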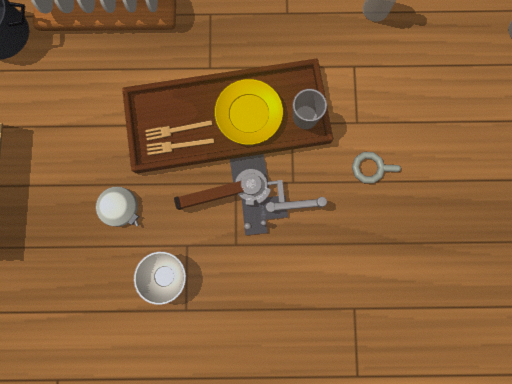

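View pics/side0.png

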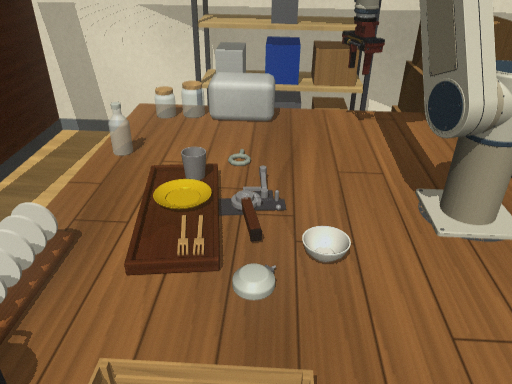

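```bash
cat > b.py <<'E'
from h import *
K,R,t=cal('top');c=-R.T@t
def at(u,v,z):
    d=R.T@np.linalg.solve(K,[u,v,1]);return (c+d*(z-c[2])/d[2]).round(1)
for n,u,v,z in [('hub',253,185,42),('pivot',270,207,35),('end',322,202,44),('brtip',178,203,38),('t1',124,88,34),('t2',320,60,34),('t3',331,142,34),('t4',134,172,34)]: print(n,at(u,v,z))
im,d=viewer.get_image('top')
ms=masks_of('top','tray')[0]['pixels'];q=cloud('top',d,ms);rc=cv2.minAreaRect(q[q[:,2]>30][:,:2].astype(np.float32));print(rc)
# wood pixels of brace
hsv=cv2.cvtColor(im,cv2.COLOR_RGB2HSV)
m=masks_of('top','brace')[0]['pixels'];q=cloud('top',d,m);q=q[(q[:,2]>32)&(q[:,2]<42)&(q[:,1]>25)]
l=cv2.fitLine(q[:,:2].astype(np.float32),cv2.DIST_HUBER,0,.01,.01).ravel();print('brace',l,np.degrees(np.arctan2(l[1],l[0])),q[:,1].max())
m=masks_of('top','lever')[0]['pixels'];q=cloud('top',d,m);q=q[(q[:,1]<-52)&(q[:,2]>24)];l=cv2.fitLine(q[:,:2].astype(np.float32),cv2.DIST_HUBER,0,.01,.01).ravel();print('lever',l,np.degrees(np.arctan2(l[1],l[0])),q[:,1].min())
cv2.imwrite('pics/crop.png',cv2.resize(im[140:250,165:345],None,fx=4,fy=4,interpolation=2)[:,:,::-1])
E
python3 b.py
```

```text
hub [587.2   4.8  42. ]
pivot [539.1 -31.9  35. ]
end [ 548.  -144.7   44. ]
brtip [549.7 169.2  38. ]
t1 [817.2 299.6  34. ]
t2 [ 880.4 -153.1   34. ]
t3 [ 684.4 -171.2   34. ]
t4 [620.5 269.4  34. ]Traceback (most recent call last):
  File "b.py", line 7, in <module>
    ms=masks_of('top','tray')[0]['pixels'];q=cloud('top',d,ms);rc=cv2.minAreaRect(q[q[:,2]>30][:,:2].astype(np.float32));print(rc)
       ~~~~~~~~~~~~~~~~~~~~~~^^^
IndexError: list index out of range
```

```bash
sed -i '/^ms=/d' b.py; python3 b.py | tail -2
```

```text
brace [ 2.54006982e-01 -9.67202365e-01  5.69107971e+02  1.01014595e+02] -75.28524 178.27090195449745
lever [ 7.7521272e-02 -9.9699068e-01  5.4630310e+02 -1.0439302e+02] -85.553894 -153.8441211779858
```

View pics/crop.png

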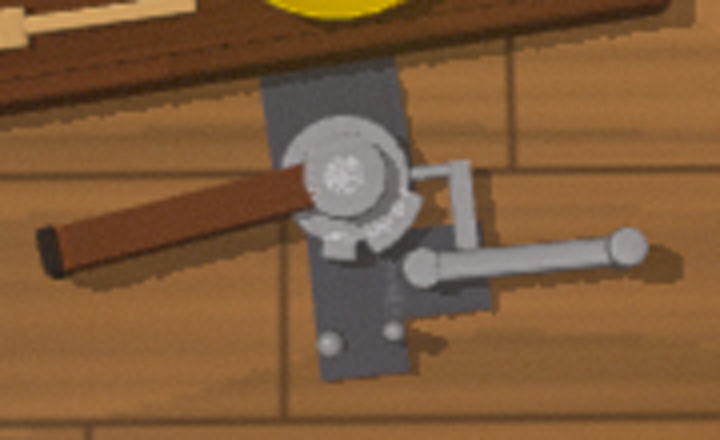

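The top view shows the hub at about (252,185), the lever pivot at (270,207), the handle end at (322,202) and the brace tip at (178,203). I'll move above the tray side of the lever handle.

```bash
python3 -m inch '[{"tx":-2.5,"ty":-4.18,"jaw":0},{"tx":-2.5,"ty":-4.18,"jaw":0},{"tx":-2.5,"ty":-4.18,"jaw":0},{"tx":-2.5,"ty":-4.18,"jaw":0},{"tx":-2.5,"ty":-4.18,"jaw":0},{"tx":-2.5,"ty":-4.18,"jaw":0},{"tx":-2.5,"ty":-4.18,"jaw":0},{"tx":-2.5,"ty":-4.18,"jaw":0},{"tx":-2.5,"ty":-4.18,"jaw":0},{"tx":-2.5,"ty":-4.18,"jaw":0},{"tx":-2.5,"ty":-4.18,"jaw":0},{"tx":-2.5,"ty":-4.18,"jaw":0}]'
python3 -m inch '[{"az":8.5,"jaw":0},{"az":8.5,"jaw":0},{"jaw":0},{"jaw":0}]'
cat >g.py <<'E'
import sys
from h import *
# g.py x y z yaw_of_tool_x_deg -> needed tool-frame shift (cm), turn
o,p,R=state();g=np.array(list(map(float,sys.argv[1:4])));y=float(sys.argv[4])
d=(g-p)/10;cur=np.degrees(np.arctan2(R[1,0],R[0,0]))
print('t',o['t'],'pos',p.round(1),'yaw',cur.round(1),'F',np.round(o['ft_force'],1),'w',round(o['width']),'tool shift cm',(R.T@d).round(2),'az',round(-(y-cur),1),'R22',R[2,2].round(4))
E
python3 g.py 585.5 -114 16 -85.5
```

```text
t 1.25 pos [ 232.3 -580.2  193.4] yaw -68.2 F [ 0.4 -0.9  0.1] w 88 tool shift cm [-30.15 -50.12  17.74] az 17.3 R22 -1.0$[0]: bad value
$[0]: bad value
```

```bash
python3 -m inch '[{"tx":-2.5,"ty":-4.18,"tz":0,"ax":0,"ay":0,"az":0,"jaw":0}]'; python3 -m inch '[{"tx":-2.5,"ty":-4.18}]'
```

```text
t: 1.38
ee_pos: [261.1, -543.0, 193.4]
orientation: [2.598, -1.765, 0.002]
ft_force: [1.5, 0.6, 0.3]
width: 80.9$[0]: bad value
```

All keys are required. Continuing.

```bash
python3 -m inch '[{"tx":-2.5,"ty":-4.18,"tz":0,"ax":0,"ay":0,"az":0,"jaw":0},{"tx":-2.5,"ty":-4.18,"tz":0,"ax":0,"ay":0,"az":0,"jaw":0},{"tx":-2.5,"ty":-4.18,"tz":0,"ax":0,"ay":0,"az":0,"jaw":0},{"tx":-2.5,"ty":-4.18,"tz":0,"ax":0,"ay":0,"az":0,"jaw":0},{"tx":-2.5,"ty":-4.18,"tz":0,"ax":0,"ay":0,"az":0,"jaw":0},{"tx":-2.5,"ty":-4.18,"tz":0,"ax":0,"ay":0,"az":0,"jaw":0},{"tx":-2.5,"ty":-4.18,"tz":0,"ax":0,"ay":0,"az":0,"jaw":0},{"tx":-2.5,"ty":-4.18,"tz":0,"ax":0,"ay":0,"az":0,"jaw":0},{"tx":-2.5,"ty":-4.18,"tz":0,"ax":0,"ay":0,"az":0,"jaw":0},{"tx":-2.5,"ty":-4.18,"tz":0,"ax":0,"ay":0,"az":0,"jaw":0},{"tx":-2.5,"ty":-4.18,"tz":0,"ax":0,"ay":0,"az":0,"jaw":0}]'
python3 -m inch '[{"tx":0,"ty":0,"tz":0,"ax":0,"ay":0,"az":8.6,"jaw":0},{"tx":0,"ty":0,"tz":0,"ax":0,"ay":0,"az":8.6,"jaw":0},{"tx":0,"ty":0,"tz":0,"ax":0,"ay":0,"az":0,"jaw":0},{"tx":0,"ty":0,"tz":0,"ax":0,"ay":0,"az":0,"jaw":0}]'
python3 g.py 585.5 -114 16 -85.5
```

```text
t: 2.75
ee_pos: [587.4, -113.9, 193.5]
orientation: [-2.602, 1.761, -0.001]
ft_force: [0.9, 0.2, 0.9]
width: 0.6
t: 3.25
ee_pos: [586.4, -115.4, 193.4]
orientation: [-2.312, 2.127, -0.0]
ft_force: [0.0, 0.3, -0.5]
width: 0.3
t 3.25 pos [ 586.4 -115.4  193.4] yaw -85.2 F [ 0.   0.3 -0.5] w 0 tool shift cm [-0.15  0.08 17.74] az 0.3 R22 -1.0
```

```bash
python3 -m inch '[{"tx":0,"ty":0,"tz":5,"ax":0,"ay":0,"az":0,"jaw":0},{"tx":0,"ty":0,"tz":5,"ax":0,"ay":0,"az":0,"jaw":0},{"tx":0,"ty":0,"tz":4,"ax":0,"ay":0,"az":0,"jaw":0},{"tx":0,"ty":0,"tz":2,"ax":0,"ay":0,"az":0,"jaw":0},{"tx":0,"ty":0,"tz":1.6,"ax":0,"ay":0,"az":0,"jaw":0},{"tx":0,"ty":0,"tz":0,"ax":0,"ay":0,"az":0,"jaw":0}]'
python3 -m inch '[{"tx":0,"ty":0.6,"tz":0,"ax":0,"ay":0,"az":0,"jaw":0},{"tx":0,"ty":0.6,"tz":0,"ax":0,"ay":0,"az":0,"jaw":0},{"tx":0,"ty":0.4,"tz":0,"ax":0,"ay":0,"az":0,"jaw":0},{"tx":0,"ty":0.4,"tz":0,"ax":0,"ay":0,"az":0,"jaw":0},{"tx":0,"ty":0.3,"tz":0,"ax":0,"ay":0,"az":0,"jaw":0}]'
```

```text
t: 4.0
ee_pos: [586.4, -115.3, 17.1]
orientation: [2.309, -2.13, -0.001]
ft_force: [-0.6, 0.4, 0.6]
width: 0.5
t: 4.62
ee_pos: [563.3, -117.2, 17.5]
orientation: [-2.309, 2.13, -0.0]
ft_force: [-0.3, -0.5, -0.3]
width: 0.5
```

```bash
python3 -m inch '[{"tx":0.08,"ty":0.37,"tz":0,"ax":0,"ay":0,"az":2.5,"jaw":0},{"tx":0.08,"ty":0.37,"tz":0,"ax":0,"ay":0,"az":2.5,"jaw":0},{"tx":0.08,"ty":0.37,"tz":0,"ax":0,"ay":0,"az":2.5,"jaw":0},{"tx":0.08,"ty":0.37,"tz":0,"ax":0,"ay":0,"az":2.5,"jaw":0}]'
python3 -m inch '[{"tx":0.08,"ty":0.37,"tz":0,"ax":0,"ay":0,"az":2.5,"jaw":0},{"tx":0.08,"ty":0.37,"tz":0,"ax":0,"ay":0,"az":2.5,"jaw":0},{"tx":0.08,"ty":0.37,"tz":0,"ax":0,"ay":0,"az":2.5,"jaw":0},{"tx":0.08,"ty":0.37,"tz":0,"ax":0,"ay":0,"az":2.5,"jaw":0}]'
cat >l.py <<'E'
from h import *
im,d=viewer.get_image('top')
for n in('lever','brace'):
    r=masks_of('top',n)
    if not r: print(n,'none');continue
    q=cloud('top',d,r[0]['pixels']); 
    q=q[(q[:,1]<-52)&(q[:,2]>24)&(q[:,2]<46)] if n=='lever' else q[(q[:,2]>32)&(q[:,2]<42)&(np.hypot(q[:,0]-592,q[:,1]-6)>40)]
    if len(q)<20: print(n,'few');continue
    l=cv2.fitLine(q[:,:2].astype(np.float32),cv2.DIST_HUBER,0,.01,.01).ravel();print(n,r[0]['score'],len(q),l.round(2),np.degrees(np.arctan2(l[1],l[0])).round(1),'from pivot',np.round(np.degrees(np.arctan2(*( (q[:,:2].mean(0)-((539,-32) if n=='lever' else (592,6)))[::-1]))),1))
import sys
if len(sys.argv)>1: cv2.imwrite(sys.argv[1],cv2.resize(im[130:290,150:360],None,fx=3.5,fy=3.5,interpolation=2)[:,:,::-1])
E
python3 l.py pics/l1.png
```

```text
t: 5.12
ee_pos: [548.7, -120.6, 17.4]
orientation: [-2.113, 2.325, -0.0]
ft_force: [-0.5, 0.5, 0.0]
width: 0.8
t: 5.62
ee_pos: [533.6, -121.4, 17.4]
orientation: [-1.902, 2.5, -0.0]
ft_force: [0.2, 1.1, 0.9]
width: 0.2
lever few
brace 0.85 654 [ 2.6000e-01 -9.7000e-01  5.6570e+02  1.0999e+02] -75.0 from pivot 104.1
```

View pics/l1.png

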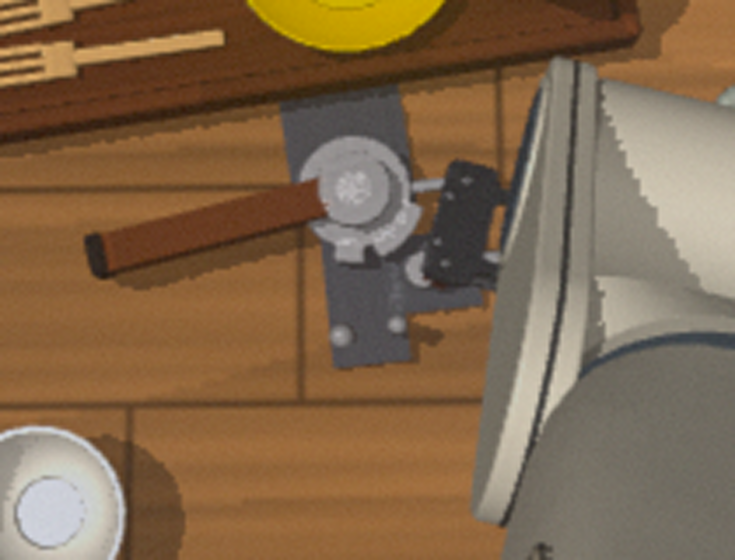

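The top view shows the handle hidden by the gripper at (430,220), so I'll check it in the side and wrist views.

```bash
cat >v.py <<'E'
import sys
from h import *
a,_=viewer.get_image('wrist');b,_=viewer.get_image('side')
b=cv2.resize(b[130:260,200:330],(384,384),interpolation=2)
cv2.imwrite(sys.argv[1],cv2.resize(np.hstack([a,b]),(800,343))[:,:,::-1])
E
python3 v.py pics/v1.png
```

```text
(no output)
```

View pics/v1.png

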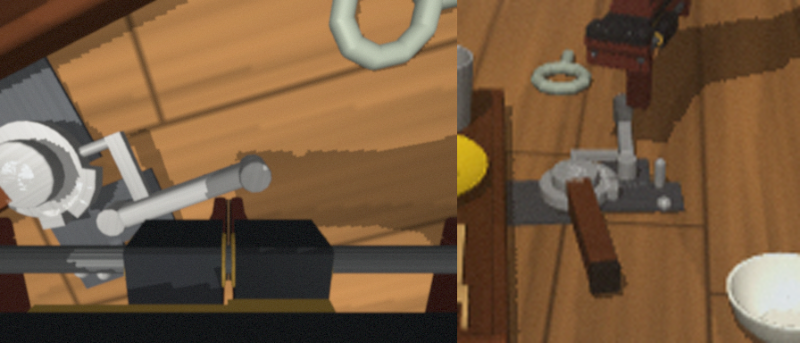

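```bash
cat >w.py <<'E'
from h import *
o,p,R=state();print(p,proj('wrist',[p,[539,-32,35],[548,-144.7,44],[592,6,42]]).round(), 'side',proj('side',[p,[539,-32,35],[548,-144.7,44]]).round())
K,Rc,t=cal('wrist');c=-Rc.T@t;print('cam',c.round())
s=896/800
for n,u,v,z in [('pivot',112,222,35),('end',257,172,44),('hub',25,172,45)]:
    d=Rc.T@np.linalg.solve(K,[u*s,v*s,1]);print(n,(c+d*(z-c[2])/d[2]).round(1))
im,d=viewer.get_image('wrist')
for r in masks_of('wrist','lever')[:1]:
    q=cloud('wrist',d,r['pixels']);q=q[(q[:,2]>22)&(q[:,2]<46)&(q[:,1]<-52)];l=cv2.fitLine(q[:,:2].astype(np.float32),cv2.DIST_HUBER,0,.01,.01).ravel();print(r['score'],l,np.degrees(np.arctan2(l[1],l[0])),q.min(0),q.max(0))
E
python3 w.py
```

```text
[ 533.90156761 -121.36941129   17.4125019 ] [[255. 221.]
 [120. 257.]
 [286. 204.]
 [ 21. 199.]] side [[268. 178.]
 [265. 188.]
 [264. 166.]]
cam [ 598. -140.  209.]
pivot [543.9 -37.6  35. ]
end [ 554.6 -147.1   44. ]
hub [594.7  -2.1  45. ]
0.71 [ 9.6031902e-03  9.9995387e-01  5.5152728e+02 -1.0421759e+02] 89.44977 [ 536.04386222 -155.75518103   22.00052264] [603.16919305 -52.02094141  45.9101387 ]
```

Both views show the lever unmoved, with the fingertip now on its robot side at wrist (228,200). I'll probe gently towards the handle to see whether it makes contact.

```bash
for i in 1 ; do python3 -m inch '[{"tx":0,"ty":-0.2,"tz":0,"ax":0,"ay":0,"az":0,"jaw":0},{"tx":0,"ty":-0.2,"tz":0,"ax":0,"ay":0,"az":0,"jaw":0}]'; python3 -m inch '[{"tx":0,"ty":-0.2,"tz":0,"ax":0,"ay":0,"az":0,"jaw":0},{"tx":0,"ty":-0.2,"tz":0,"ax":0,"ay":0,"az":0,"jaw":0}]';python3 -m inch '[{"tx":0,"ty":-0.2,"tz":0,"ax":0,"ay":0,"az":0,"jaw":0},{"tx":0,"ty":-0.2,"tz":0,"ax":0,"ay":0,"az":0,"jaw":0}]'; done; python3 w.py;python3 v.py pics/v2.png
```

```text
t: 6.22
ee_pos: [537.8, -122.5, 17.4]
orientation: [-1.904, 2.499, -0.0]
ft_force: [-0.4, -0.1, 0.1]
width: 0.4
t: 6.48
ee_pos: [541.6, -123.5, 17.4]
orientation: [-1.904, 2.499, 0.0]
ft_force: [-0.6, -0.2, 1.1]
width: 0.7
t: 6.72
ee_pos: [545.4, -124.6, 17.4]
orientation: [-1.904, 2.499, -0.0]
ft_force: [-0.6, -0.1, -0.4]
width: 0.6
[ 545.44737715 -124.57681859   17.38992366] [[255. 221.]
 [122. 274.]
 [286. 223.]
 [ 25. 219.]] side [[264. 178.]
 [265. 188.]
 [264. 166.]]
cam [ 610. -143.  209.]
pivot [555.4 -40.8  35. ]
end [ 566.1 -150.3   44. ]
hub [606.3  -5.4  45. ]
0.94 [ 4.4114888e-02  9.9902648e-01  5.5407300e+02 -1.0934111e+02] 87.47158 [ 540.89486865 -156.11463506   22.00157643] [603.07807321 -52.01050593  45.94879664]
```

View pics/v2.png

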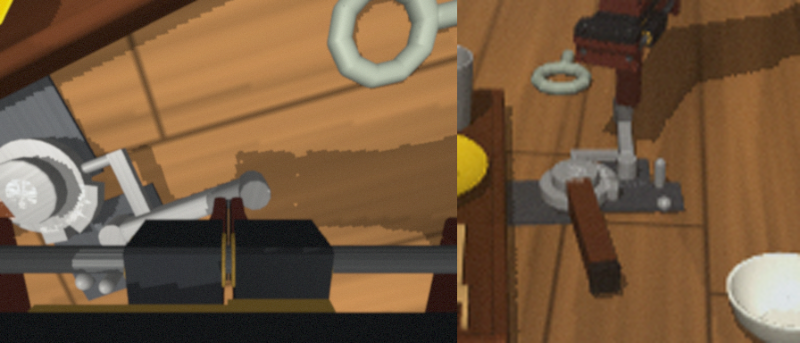

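The fingertip now overlaps the handle in the picture, yet there is no force. I'll measure the fingertip's true height from depth.

```bash
cat >d.py <<'E'
from h import *
o,p,R=state();print(p)
for n in('side','top','wrist'):
    im,d=viewer.get_image(n);q=cloud(n,d,np.ones(d.shape,bool))
    for r in (25,):
        s=q[(np.abs(q[:,0]-p[0])<r)&(np.abs(q[:,1]-p[1])<r)]
        h,_=np.histogram(s[:,2],[-10,8,16,24,32,40,48,56,64,80,100,140]);print(n,len(s),h)
    s=q[(np.abs(q[:,0]-p[0])<25)&(np.abs(q[:,1]-p[1])<25)&(q[:,2]>46)]
    if len(s): k=np.argsort(s[:,2])[:8];print(s[k].round())
    if n=='wrist': 
        for v in range(200,250,6): print(v,d[v,[240,248,255,262,270]].round())
        K,Rc,t=cal('wrist');print('tcp depth',(Rc@p+t)[2])
E
python3 d.py
```

```text
[ 545.26000259 -124.51298385   17.33249155]
side 383 [83  0  8 24 28  2 20 22 50 42  6]
[[ 538. -117.   47.]
 [ 553. -119.   48.]
 [ 556. -118.   49.]
 [ 533. -130.   50.]
 [ 547. -115.   50.]
 [ 544. -115.   51.]
 [ 536. -121.   51.]
 [ 533. -134.   51.]]
top 1516 [0 0 0 0 0 0 0 0 0 0 0]
[[ 569. -149.  385.]
 [ 569. -146.  385.]
 [ 568. -149.  386.]
 [ 569. -147.  386.]
 [ 521. -100.  386.]
 [ 569. -143.  386.]
 [ 570. -138.  386.]
 [ 568. -147.  387.]]
wrist 18404 [1634    1  217  587  551  731  143  175  456  320  115]
[[ 553. -147.   46.]
 [ 549. -147.   46.]
 [ 554. -126.   46.]
 [ 560. -145.   47.]
 [ 556. -125.   47.]
 [ 557. -122.   47.]
 [ 557. -122.   47.]
 [ 554. -130.   47.]]
200 [215. 216. 216. 215. 189.]
206 [217. 200. 193. 188. 178.]
212 [193. 186. 186. 186. 174.]
218 [186. 186. 186. 185. 173.]
224 [165. 164. 168. 165. 165.]
230 [155. 155. 160. 155. 156.]
236 [147. 147. 152. 147. 147.]
242 [140. 139. 144. 139. 140.]
248 [ 81.  80. 136.  81.  81.]
tcp depth 202.31935357943365
```

Side and wrist depth agree that the visible fingers end at z≈46, about 29 mm above the reported TCP. That means they passed over the handle. I'll go back to the tray side and descend with a force check, verifying the tip height there.

```bash
python3 -m inch '[{"tx":0,"ty":-1.2,"tz":0,"ax":0,"ay":0,"az":-5,"jaw":0},{"tx":0,"ty":-1.2,"tz":0,"ax":0,"ay":0,"az":-5,"jaw":0},{"tx":0,"ty":-1.2,"tz":0,"ax":0,"ay":0,"az":-5,"jaw":0},{"tx":0,"ty":-0.5,"tz":0,"ax":0,"ay":0,"az":-5,"jaw":0},{"tx":0,"ty":0,"tz":0,"ax":0,"ay":0,"az":0,"jaw":0}]'
cat >d.py <<'E'
from h import *
o,p,R=state();print(p)
for n in('side','wrist'):
    im,d=viewer.get_image(n);q=cloud(n,d,np.ones(d.shape,bool))
    s=q[(np.abs(q[:,0]-p[0])<18)&(np.abs(q[:,1]-p[1])<20)]
    h,_=np.histogram(s[:,2],np.arange(-8,90,6));print(n,len(s),h)
E
python3 d.py; python3 g.py 585.5 -114 16 -85.5
python3 -m inch '[{"tx":0,"ty":0,"tz":0.6,"ax":0,"ay":0,"az":0,"jaw":0},{"tx":0,"ty":0,"tz":0.5,"ax":0,"ay":0,"az":0,"jaw":0}]'; python3 d.py
```

```text
t: 7.7
ee_pos: [585.8, -131.0, 17.3]
orientation: [-2.308, 2.131, -0.0]
ft_force: [-0.0, 0.1, -0.7]
width: 0.4
[ 585.81275915 -131.01502093   17.33947182]
side 190 [ 0 74  0  0  0  0  0  0  0 15 11 15 14 15 15 12]
wrist 4831 [   0 1973    0    0    0    0    0    0    0   85  122  136  159  169
  197  125]
t 7.8 pos [ 585.2 -130.9   17.3] yaw -85.5 F [ 0.2 -0.7 -0.7] w 0 tool shift cm [-1.69 -0.16  0.13] az 0.0 R22 -1.0
t: 8.05
ee_pos: [585.2, -131.0, 5.9]
orientation: [2.308, -2.131, -0.001]
ft_force: [0.7, 0.1, -0.5]
width: 0.5
[ 585.23442109 -130.96231701    5.88251262]
side 180 [ 0 82  0  0  0  0  0  6 12 11 14 14 11 13 13  3]
wrist 4487 [   0 2001    0    0    0    0    0   81  114  142  161  166  195  130
   66   51]
```

Confirmed: the real tips sit about 29 mm above the reported z. I'll descend 18 mm more and check the tip's lateral position too.

```bash
python3 -m inch '[{"tx":-0.8,"ty":0,"tz":0,"ax":0,"ay":0,"az":0,"jaw":0},{"tx":-0.7,"ty":0,"tz":0.8,"ax":0,"ay":0,"az":0,"jaw":0},{"tx":0,"ty":0,"tz":0.5,"ax":0,"ay":0,"az":0,"jaw":0},{"tx":0,"ty":0,"tz":0.5,"ax":0,"ay":0,"az":0,"jaw":0},{"tx":0,"ty":0,"tz":0,"ax":0,"ay":0,"az":0,"jaw":0}]'
cat >>d.py <<'E'
    s=s[(s[:,2]>9)&(s[:,2]<45)];s=(s-p)@R;print('tool-frame lo/hi',np.percentile(s,3,0).round(1),np.percentile(s,97,0).round(1))
E
python3 d.py
```

```text
t: 8.78
ee_pos: [584.1, -116.1, -12.2]
orientation: [2.309, -2.13, -0.001]
ft_force: [-0.6, 0.1, -0.4]
width: 0.4
[ 584.06078619 -116.09632524  -12.19397993]
side 161 [ 2 67  1  0  9 10 14 12 13 12 10 11  0  0  0  0]
tool-frame lo/hi [-12.9  -9.5 -56.2] [ -5.2   8.  -31.6]
wrist 3915 [   0 1853    0    0   64  116  136  155  165  194  136   83   54   67
    0   24]
tool-frame lo/hi [ -7.9 -11.3 -56.5] [  9.1  -9.2 -31.4]
```

```bash
python3 -m inch '[{"tx":0,"ty":0.5,"tz":0,"ax":0,"ay":0,"az":0,"jaw":0},{"tx":0,"ty":0.5,"tz":0,"ax":0,"ay":0,"az":0,"jaw":0},{"tx":0,"ty":0.4,"tz":0,"ax":0,"ay":0,"az":0,"jaw":0},{"tx":0,"ty":0.4,"tz":0,"ax":0,"ay":0,"az":0,"jaw":0}]'
python3 -m inch '[{"tx":0,"ty":0.3,"tz":0,"ax":0,"ay":0,"az":0,"jaw":0},{"tx":0.08,"ty":0.37,"tz":0,"ax":0,"ay":0,"az":2.5,"jaw":0}]'
python3 -m inch '[{"tx":0.08,"ty":0.37,"tz":0,"ax":0,"ay":0,"az":2.5,"jaw":0},{"tx":0.08,"ty":0.37,"tz":0,"ax":0,"ay":0,"az":2.5,"jaw":0},{"tx":0.08,"ty":0.37,"tz":0,"ax":0,"ay":0,"az":2.5,"jaw":0}]'
```

```text
t: 9.38
ee_pos: [566.7, -117.7, -11.4]
orientation: [-2.309, 2.13, -0.002]
ft_force: [1.8, -0.4, -0.9]
width: 0.4
t: 9.62
ee_pos: [560.3, -119.0, -11.5]
orientation: [-2.261, 2.181, -0.001]
ft_force: [1.7, 0.8, -0.0]
width: 0.8
t: 10.0
ee_pos: [549.1, -121.1, -11.5]
orientation: [-2.112, 2.324, -0.001]
ft_force: [1.0, 0.8, -0.5]
width: 0.5
```

```bash
python3 -m inch '[{"tx":0.08,"ty":0.37,"tz":0,"ax":0,"ay":0,"az":2.5,"jaw":0},{"tx":0.08,"ty":0.37,"tz":0,"ax":0,"ay":0,"az":2.5,"jaw":0}]'
cat >lw.py <<'E'
from h import *
im,d=viewer.get_image('wrist')
for r in masks_of('wrist','lever')[:1]:
    q=cloud('wrist',d,r['pixels']);q=q[(q[:,2]>38)&(q[:,2]<48)&(np.abs(np.hypot(q[:,0]-541,q[:,1]+32)-112)<15)];m=np.median(q,0);print(r['score'],len(q),m,'end dir deg',np.degrees(np.arctan2(m[1]+32,m[0]-541)),'start -85.5')
E
python3 lw.py
```

```text
t: 10.25
ee_pos: [541.6, -121.9, -11.4]
orientation: [-2.009, 2.414, -0.001]
ft_force: [2.0, 1.4, -0.0]
width: 0.6
0.56 0 [nan nan nan] end dir deg nan start -85.5
  return _methods._mean(a, axis=axis, dtype=dtype,
  ret = um.true_divide(
```

```bash
python3 -m inch '[{"tx":0.08,"ty":0.37,"tz":0,"ax":0,"ay":0,"az":2.5,"jaw":0},{"tx":0.08,"ty":0.37,"tz":0,"ax":0,"ay":0,"az":2.5,"jaw":0},{"tx":0,"ty":0,"tz":0,"ax":0,"ay":0,"az":0,"jaw":0}]'
python3 -m inch '[{"tx":0,"ty":-2,"tz":-1,"ax":0,"ay":0,"az":0,"jaw":0},{"tx":0,"ty":-2,"tz":-4,"ax":0,"ay":0,"az":0,"jaw":0},{"tx":0,"ty":0,"tz":-4,"ax":0,"ay":0,"az":0,"jaw":0},{"tx":0,"ty":0,"tz":0,"ax":0,"ay":0,"az":0,"jaw":0}]'; python3 lw.py; python3 v.py pics/v3.png; python3 g.py 587 151 80 -75
```

```text
t: 10.72
ee_pos: [533.6, -122.0, -11.5]
orientation: [1.906, -2.498, -0.0]
ft_force: [0.7, 0.3, 0.9]
width: 0.4
t: 11.22
ee_pos: [574.3, -133.2, 81.2]
orientation: [-1.904, 2.495, -0.006]
ft_force: [0.1, 0.1, -0.1]
width: 0.4
0.94 0 [nan nan nan] end dir deg nan start -85.5
t 11.425 pos [ 570.9 -132.3   77. ] yaw -105.3 F [ 0.2  0.6 -0.4] w 1 tool shift cm [-27.75   5.94  -0.28] az -30.3 R22 -1.0
  return _methods._mean(a, axis=axis, dtype=dtype,
  ret = um.true_divide(
```

View pics/v3.png

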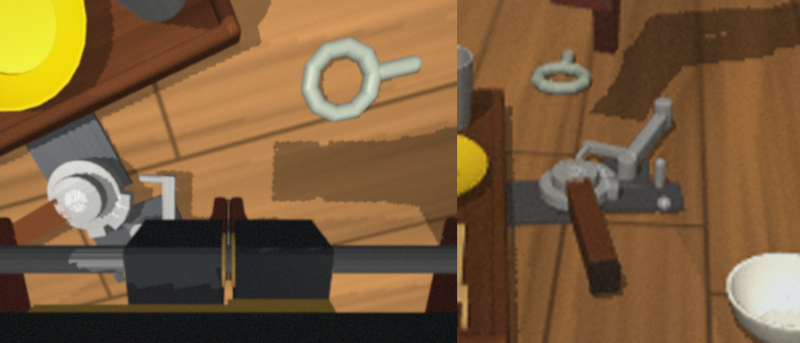

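The lever is visibly out: in the side view the handle points to (663,105) and its tooth is clear of the hub. Now to the tray side of the brace.

```bash
python3 -m inch '[{"tx":-4.6,"ty":1.0,"tz":0,"ax":0,"ay":0,"az":0,"jaw":0},{"tx":-4.6,"ty":1.0,"tz":0,"ax":0,"ay":0,"az":0,"jaw":0},{"tx":-4.6,"ty":1.0,"tz":0,"ax":0,"ay":0,"az":0,"jaw":0},{"tx":-4.6,"ty":1.0,"tz":0,"ax":0,"ay":0,"az":0,"jaw":0},{"tx":-4.6,"ty":1.0,"tz":0,"ax":0,"ay":0,"az":0,"jaw":0},{"tx":-4.6,"ty":1.0,"tz":0,"ax":0,"ay":0,"az":0,"jaw":0},{"tx":0,"ty":0,"tz":0,"ax":0,"ay":0,"az":-10.1,"jaw":0},{"tx":0,"ty":0,"tz":0,"ax":0,"ay":0,"az":-10.1,"jaw":0},{"tx":0,"ty":0,"tz":0,"ax":0,"ay":0,"az":-10.1,"jaw":0},{"tx":0,"ty":0,"tz":0,"ax":0,"ay":0,"az":0,"jaw":0}]'
python3 g.py 590 150 -11 -75
cat >bw.py <<'E'
from h import *
for n in('wrist','top'):
    im,d=viewer.get_image(n)
    for th,c in(('brace',(592,6)),('lever',(539,-32))):
      for r in masks_of(n,th)[:1]:
        q=cloud(n,d,r['pixels']);k=np.hypot(q[:,0]-c[0],q[:,1]-c[1])
        q=q[(q[:,2]>33)&(q[:,2]<42)&(k>45)&(k<180)] if th=='brace' else q[(q[:,2]>24)&(q[:,2]<46)&(k>30)&(k<130)]
        if len(q)<25: print(n,th,'few');continue
        l=cv2.fitLine(q[:,:2].astype(np.float32),cv2.DIST_HUBER,0,.01,.01).ravel();m=np.median(q,0);e=m[:2]-c
        print(n,th,round(r['score'],2),len(q),'line',l[2:].round(),np.degrees(np.arctan2(l[1],l[0])).round(1),'dir from pivot',np.degrees(np.arctan2(e[1],e[0])).round(1))
E
python3 bw.py
```

```text
t: 12.68
ee_pos: [586.5, 149.2, 76.9]
orientation: [2.488, -1.914, -0.003]
ft_force: [-0.4, -0.0, 0.6]
width: 0.5
t 12.675 pos [586.5 149.2  76.9] yaw -75.1 F [-0.4 -0.   0.6] w 0 tool shift cm [ 0.01 -0.39  8.79] az -0.1 R22 -1.0
wrist brace 0.58 2912 line [573. 105.] -77.2 dir from pivot 101.0
wrist lever 0.64 444 line [528. -75.] 44.2 dir from pivot -103.0
top brace 0.9 499 line [570.  97.] -75.3 dir from pivot 104.0
top lever 0.71 320 line [ 516. -105.] 70.5 dir from pivot -107.9
```

```bash
python3 -m inch '[{"tx":0,"ty":-0.5,"tz":3,"ax":0,"ay":0,"az":0,"jaw":0},{"tx":0,"ty":0,"tz":3,"ax":0,"ay":0,"az":0,"jaw":0},{"tx":0,"ty":0,"tz":1.4,"ax":0,"ay":0,"az":0,"jaw":0},{"tx":0,"ty":0,"tz":1.4,"ax":0,"ay":0,"az":0,"jaw":0},{"tx":0,"ty":0,"tz":0,"ax":0,"ay":0,"az":0,"jaw":0}]'
python3 -m inch '[{"tx":0,"ty":0.4,"tz":0,"ax":0,"ay":0,"az":0,"jaw":0},{"tx":0,"ty":0.3,"tz":0,"ax":0,"ay":0,"az":0,"jaw":0},{"tx":0,"ty":0.3,"tz":0,"ax":0,"ay":0,"az":0,"jaw":0}]'
python3 -m inch '[{"tx":0,"ty":0.3,"tz":0,"ax":0,"ay":0,"az":0,"jaw":0},{"tx":0,"ty":0.3,"tz":0,"ax":0,"ay":0,"az":0,"jaw":0}]'
```

```text
t: 13.6
ee_pos: [591.9, 150.6, -10.2]
orientation: [2.49, -1.914, -0.001]
ft_force: [0.1, 0.1, 0.6]
width: 0.2
t: 13.98
ee_pos: [582.8, 148.1, -9.0]
orientation: [-2.49, 1.914, -0.001]
ft_force: [1.0, 1.0, 0.3]
width: 0.6
t: 14.22
ee_pos: [577.0, 146.6, -9.4]
orientation: [-2.491, 1.914, -0.001]
ft_force: [1.7, -0.2, 1.4]
width: 0.3
```

```bash
python3 -m inch '[{"tx":-0.15,"ty":0.98,"tz":0,"ax":0,"ay":0,"az":-4,"jaw":0},{"tx":-0.15,"ty":0.98,"tz":0,"ax":0,"ay":0,"az":-4,"jaw":0},{"tx":-0.15,"ty":0.98,"tz":0,"ax":0,"ay":0,"az":-4,"jaw":0},{"tx":-0.15,"ty":0.98,"tz":0,"ax":0,"ay":0,"az":-4,"jaw":0},{"tx":-0.15,"ty":0.98,"tz":0,"ax":0,"ay":0,"az":-4,"jaw":0}]'
python3 -m inch '[{"tx":-0.15,"ty":0.98,"tz":0,"ax":0,"ay":0,"az":-4,"jaw":0},{"tx":-0.15,"ty":0.98,"tz":0,"ax":0,"ay":0,"az":-4,"jaw":0},{"tx":-0.15,"ty":0.98,"tz":0,"ax":0,"ay":0,"az":-4,"jaw":0},{"tx":-0.15,"ty":0.98,"tz":0,"ax":0,"ay":0,"az":-4,"jaw":0},{"tx":-0.15,"ty":0.98,"tz":0,"ax":0,"ay":0,"az":-4,"jaw":0}]'
cat >pa.py <<'E'
from h import *
o,p,R=state();y=np.arctan2(R[1,0],R[0,0]);h=np.array([592,6])
x=R.T[:2,:2]@(p[:2]-h);a=np.arctan2(p[1]-6,p[0]-592);r=np.hypot(*(p[:2]-h))
print('t',round(o['t'],2),'r',r.round(1),'tool-frame rel hinge',x.round(1),'brace dir est (contact, 22 offset) deg',np.degrees(a+np.arcsin(22/r)).round(1),'tool says',np.degrees(y+np.pi).round(1),'Ftool',(R.T@o['ft_force']).round(1))
E
python3 pa.py; python3 bw.py
```

```text
t: 14.85
ee_pos: [529.0, 134.4, -9.5]
orientation: [-2.787, 1.449, -0.001]
ft_force: [1.9, -0.5, -0.1]
width: 0.5
t: 15.48
ee_pos: [488.3, 106.6, -9.5]
orientation: [-2.996, 0.943, -0.001]
ft_force: [0.4, 0.2, 0.2]
width: 0.2
t 15.47 r 144.5 tool-frame rel hinge [-142.6  -23. ] brace dir est (contact, 22 offset) deg 144.6 tool says 145.1 Ftool [ 0.2 -0.4 -0.2]
wrist brace 0.86 872 line [551.  48.] -35.0 dir from pivot 135.2
wrist lever few
top brace 0.9 177 line [520.  47.] -32.0 dir from pivot 149.1
top lever 0.56 315 line [ 516. -105.] 70.9 dir from pivot -108.0
```

```bash
python3 -m inch '[{"tx":-0.11,"ty":0.74,"tz":0,"ax":0,"ay":0,"az":-3,"jaw":0},{"tx":-0.11,"ty":0.74,"tz":0,"ax":0,"ay":0,"az":-3,"jaw":0},{"tx":-0.11,"ty":0.74,"tz":0,"ax":0,"ay":0,"az":-3,"jaw":0}]'
for i in 1 2 3 4; do python3 -m inch '[{"tx":-0.08,"ty":0.49,"tz":0,"ax":0,"ay":0,"az":-2,"jaw":0},{"tx":-0.08,"ty":0.49,"tz":0,"ax":0,"ay":0,"az":-2,"jaw":0}]'>/dev/null; python3 pa.py; done
```

```text
t: 16.15
ee_pos: [474.3, 89.9, -9.5]
orientation: [-3.061, 0.707, -0.001]
ft_force: [0.5, 0.8, -0.8]
width: 0.5
t 16.4 r 144.6 tool-frame rel hinge [-142.7  -23.9] brace dir est (contact, 22 offset) deg 157.2 tool says 158.0 Ftool [ 0.5 -0.9 -0.2]
t 16.65 r 144.7 tool-frame rel hinge [-142.6  -24.1] brace dir est (contact, 22 offset) deg 161.1 tool says 161.9 Ftool [ 0.4 -3.1  1.2]
t 16.9 r 144.4 tool-frame rel hinge [-142.2  -25.3] brace dir est (contact, 22 offset) deg 164.6 tool says 165.9 Ftool [ 1.3 -6.   1.4]
t 17.15 r 144.1 tool-frame rel hinge [-141.9  -25.1] brace dir est (contact, 22 offset) deg 168.7 tool says 170.0 Ftool [ 2.5 -4.1  2.2]
```

```bash
for i in 1 2; do python3 -m inch '[{"tx":-0.08,"ty":0.49,"tz":0,"ax":0,"ay":0,"az":-2,"jaw":0},{"tx":-0.08,"ty":0.49,"tz":0,"ax":0,"ay":0,"az":-2,"jaw":0}]'>/dev/null; python3 pa.py; done
for i in 1 2; do python3 -m inch '[{"tx":-0.04,"ty":0.25,"tz":0,"ax":0,"ay":0,"az":-1,"jaw":0},{"tx":-0.04,"ty":0.25,"tz":0,"ax":0,"ay":0,"az":-1,"jaw":0}]'>/dev/null; python3 pa.py; done
```

```text
t 17.4 r 143.9 tool-frame rel hinge [-141.7  -25.2] brace dir est (contact, 22 offset) deg 172.7 tool says 173.9 Ftool [ 3.2 -4.2  1.4]
t 17.65 r 143.8 tool-frame rel hinge [-141.5  -25.3] brace dir est (contact, 22 offset) deg 176.6 tool says 177.9 Ftool [ 3.3 -4.4  1.4]
t 17.9 r 144.6 tool-frame rel hinge [-142.4  -24.9] brace dir est (contact, 22 offset) deg 178.8 tool says 179.9 Ftool [ 3.7 -3.9 -0. ]
t 18.15 r 146.1 tool-frame rel hinge [-144.   -24.6] brace dir est (contact, 22 offset) deg 180.9 tool says 182.0 Ftool [ 0.6 -1.9 -0.5]
```

```bash
python3 -m inch '[{"tx":-0.04,"ty":0.25,"tz":0,"ax":0,"ay":0,"az":-1,"jaw":0}]'>/dev/null; python3 pa.py
python3 -m inch '[{"tx":-0.04,"ty":0.25,"tz":0,"ax":0,"ay":0,"az":-1,"jaw":0}]'>/dev/null; python3 pa.py
```

```text
t 18.27 r 146.5 tool-frame rel hinge [-144.4  -24.5] brace dir est (contact, 22 offset) deg 182.0 tool says 183.0 Ftool [-0.4 -0.4 -0.1]
t 18.4 r 146.5 tool-frame rel hinge [-144.5  -24.5] brace dir est (contact, 22 offset) deg 183.0 tool says 184.0 Ftool [0.1 0.5 0.4]
```

```bash
python3 -m inch '[{"tx":-0.02,"ty":0.15,"tz":0,"ax":0,"ay":0,"az":-0.6,"jaw":0}]'>/dev/null; python3 pa.py
python3 -m inch '[{"tx":-0.02,"ty":0.15,"tz":0,"ax":0,"ay":0,"az":-0.6,"jaw":0}]'>/dev/null; python3 pa.py
```

```text
t 18.52 r 146.1 tool-frame rel hinge [-144.1  -24.5] brace dir est (contact, 22 offset) deg 183.6 tool says 184.5 Ftool [0.3 0.5 0.2]
t 18.65 r 146.0 tool-frame rel hinge [-143.9  -24.8] brace dir est (contact, 22 offset) deg 184.0 tool says 185.1 Ftool [-0.2 -8.9 -0.7]
```

```bash
python3 -m inch '[{"tx":0,"ty":0.1,"tz":0,"ax":0,"ay":0,"az":0,"jaw":0}]'>/dev/null; python3 pa.py
python3 -m inch '[{"tx":0,"ty":0,"tz":0,"ax":0,"ay":0,"az":0,"jaw":0}]'>/dev/null; python3 pa.py
```

```text
t 18.77 r 146.0 tool-frame rel hinge [-143.9  -24.5] brace dir est (contact, 22 offset) deg 184.1 tool says 185.1 Ftool [ -0.6 -15.1   0. ]
t 18.9 r 146.1 tool-frame rel hinge [-144.   -24.6] brace dir est (contact, 22 offset) deg 184.0 tool says 185.1 Ftool [  0.9 -11.2   0.3]
```

```bash
python3 -m inch '[{"tx":0,"ty":0.1,"tz":0,"ax":0,"ay":0,"az":0,"jaw":0}]'>/dev/null; python3 pa.py
python3 -m inch '[{"tx":0,"ty":0.05,"tz":0,"ax":0,"ay":0,"az":0,"jaw":0},{"tx":0,"ty":0,"tz":0,"ax":0,"ay":0,"az":0,"jaw":0}]'>/dev/null; python3 pa.py
```

```text
t 19.02 r 146.0 tool-frame rel hinge [-144.   -24.2] brace dir est (contact, 22 offset) deg 184.2 tool says 185.1 Ftool [  1.3 -22.2  -0.4]
t 19.27 r 146.0 tool-frame rel hinge [-144.   -24.2] brace dir est (contact, 22 offset) deg 184.2 tool says 185.1 Ftool [  0.5 -21.4  -0.6]
```

Rigid at 22 N, so the brace is seated. Retreat, lift, and go to the robot side of the lever.

```bash
python3 -m inch '[{"tx":0,"ty":-1,"tz":0,"ax":0,"ay":0,"az":0,"jaw":0},{"tx":0,"ty":-2,"tz":0,"ax":0,"ay":0,"az":0,"jaw":0},{"tx":0,"ty":0,"tz":-4.5,"ax":0,"ay":0,"az":0,"jaw":0},{"tx":0,"ty":0,"tz":-4.5,"ax":0,"ay":0,"az":0,"jaw":0},{"tx":0,"ty":0,"tz":0,"ax":0,"ay":0,"az":0,"jaw":0}]'; python3 bw.py; python3 g.py 475 -101 80 -108; python3 -c "from h import *;print(get_obs()['qpos'])"
```

```text
t: 19.9
ee_pos: [446.8, 45.4, 83.1]
orientation: [-3.138, -0.141, -0.01]
ft_force: [1.0, -0.4, -0.5]
width: 0.6
wrist brace 0.75 305 line [528.  11.] 1.5 dir from pivot 175.5
wrist lever few
top brace 0.91 133 line [534.   4.] 38.4 dir from pivot -179.2
top lever 0.62 308 line [ 516. -104.] 70.5 dir from pivot -107.2
t 20.2 pos [443.5  45.   79.3] yaw 5.1 F [-0.5 -0.1  0. ] w 1 tool shift cm [ 1.84 14.83 -0.08] az 113.1 R22 -1.0
[ 7.45067895e-02  3.54874599e-01  2.09228861e+00 -4.00725489e-05
  6.96840601e-01 -1.47034686e-02]
```

```bash
python3 -m inch '[{"tx":0.6,"ty":4.9,"tz":0,"ax":0,"ay":0,"az":0,"jaw":0},{"tx":0.6,"ty":5,"tz":0,"ax":0,"ay":0,"az":0,"jaw":0},{"tx":0.6,"ty":4.9,"tz":0,"ax":0,"ay":0,"az":0,"jaw":0},{"tx":0,"ty":0,"tz":0,"ax":0,"ay":0,"az":10.3,"jaw":0},{"tx":0,"ty":0,"tz":0,"ax":0,"ay":0,"az":10.3,"jaw":0},{"tx":0,"ty":0,"tz":0,"ax":0,"ay":0,"az":10.3,"jaw":0},{"tx":0,"ty":0,"tz":0,"ax":0,"ay":0,"az":10.3,"jaw":0},{"tx":0,"ty":0,"tz":0,"ax":0,"ay":0,"az":10.3,"jaw":0},{"tx":0,"ty":0,"tz":0,"ax":0,"ay":0,"az":10.3,"jaw":0},{"tx":0,"ty":0,"tz":0,"ax":0,"ay":0,"az":10.3,"jaw":0},{"tx":0,"ty":0,"tz":0,"ax":0,"ay":0,"az":10.3,"jaw":0},{"tx":0,"ty":0,"tz":0,"ax":0,"ay":0,"az":10.3,"jaw":0}]'
python3 -m inch '[{"tx":0,"ty":0,"tz":0,"ax":0,"ay":0,"az":10.2,"jaw":0},{"tx":0,"ty":0,"tz":0,"ax":0,"ay":0,"az":10.2,"jaw":0},{"tx":0,"ty":0,"tz":0,"ax":0,"ay":0,"az":0,"jaw":0}]';python3 g.py 475 -101 -11 -108; python3 v.py pics/v4.png
```

```text
t: 21.7
ee_pos: [474.8, -100.5, 79.2]
orientation: [2.26, -2.18, -0.003]
ft_force: [-0.6, -0.1, 0.1]
width: 0.1
t: 22.08
ee_pos: [474.9, -100.5, 79.4]
orientation: [1.848, -2.539, -0.002]
ft_force: [0.5, 0.3, 0.0]
width: 0.4
t 22.075 pos [ 474.9 -100.5   79.4] yaw -107.9 F [0.5 0.3 0. ] w 0 tool shift cm [ 0.04 -0.04  9.04] az 0.1 R22 -1.0
```

View pics/v4.png

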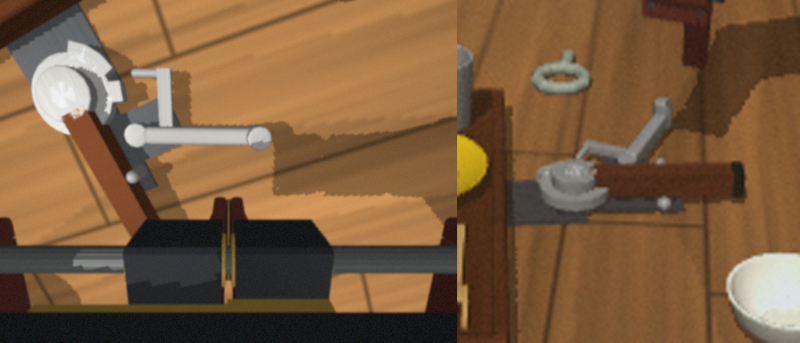

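The brace is fully out and the drawn lever handle is parallel to the jaws. Descending and pushing it in.

```bash
python3 -m inch '[{"tx":0,"ty":0,"tz":4,"ax":0,"ay":0,"az":0,"jaw":0},{"tx":0,"ty":0,"tz":3,"ax":0,"ay":0,"az":0,"jaw":0},{"tx":0,"ty":0,"tz":2,"ax":0,"ay":0,"az":0,"jaw":0},{"tx":0,"ty":0,"tz":0,"ax":0,"ay":0,"az":0,"jaw":0}]'
python3 -m inch '[{"tx":0,"ty":-0.5,"tz":0,"ax":0,"ay":0,"az":0,"jaw":0},{"tx":0,"ty":-0.5,"tz":0,"ax":0,"ay":0,"az":0,"jaw":0},{"tx":0,"ty":-0.5,"tz":0,"ax":0,"ay":0,"az":0,"jaw":0},{"tx":0,"ty":-0.4,"tz":0,"ax":0,"ay":0,"az":0,"jaw":0},{"tx":0,"ty":-0.3,"tz":0,"ax":0,"ay":0,"az":0,"jaw":0}]'
python3 -m inch '[{"tx":0.08,"ty":-0.37,"tz":0,"ax":0,"ay":0,"az":-2.5,"jaw":0},{"tx":0.08,"ty":-0.37,"tz":0,"ax":0,"ay":0,"az":-2.5,"jaw":0},{"tx":0.08,"ty":-0.37,"tz":0,"ax":0,"ay":0,"az":-2.5,"jaw":0},{"tx":0.08,"ty":-0.37,"tz":0,"ax":0,"ay":0,"az":-2.5,"jaw":0}]'
```

```text
t: 22.68
ee_pos: [474.2, -100.3, -11.0]
orientation: [1.848, -2.537, -0.004]
ft_force: [-0.2, -0.1, -0.5]
width: 0.4
t: 23.3
ee_pos: [496.9, -107.6, -9.4]
orientation: [-1.847, 2.541, -0.0]
ft_force: [0.5, 0.6, 0.1]
width: 0.7
t: 23.8
ee_pos: [509.3, -114.1, -9.8]
orientation: [2.063, -2.368, -0.002]
ft_force: [-2.3, -0.1, 1.9]
width: 0.4
```

```bash
python3 -m inch '[{"tx":0.08,"ty":-0.37,"tz":0,"ax":0,"ay":0,"az":-2.5,"jaw":0},{"tx":0.08,"ty":-0.37,"tz":0,"ax":0,"ay":0,"az":-2.5,"jaw":0}]'
python3 -m inch '[{"tx":0.08,"ty":-0.37,"tz":0,"ax":0,"ay":0,"az":-2.5,"jaw":0}]'
```

```text
t: 24.05
ee_pos: [516.5, -116.6, -9.8]
orientation: [2.164, -2.276, -0.002]
ft_force: [-1.7, -0.9, 1.0]
width: 0.3
t: 24.18
ee_pos: [520.1, -117.6, -9.8]
orientation: [2.213, -2.228, -0.002]
ft_force: [-1.5, -0.7, 0.3]
width: 0.4
```

```bash
python3 -m inch '[{"tx":0.04,"ty":-0.3,"tz":0,"ax":0,"ay":0,"az":-2.5,"jaw":0}]'
python3 -m inch '[{"tx":0.04,"ty":-0.3,"tz":0,"ax":0,"ay":0,"az":-2,"jaw":0}]'
python3 -m inch '[{"tx":0,"ty":-0.2,"tz":0,"ax":0,"ay":0,"az":0,"jaw":0}]'
```

```text
t: 24.3
ee_pos: [523.2, -118.1, -9.8]
orientation: [2.261, -2.18, -0.002]
ft_force: [-2.0, -1.4, 0.7]
width: 0.2
t: 24.42
ee_pos: [526.3, -118.4, -9.8]
orientation: [2.299, -2.14, -0.002]
ft_force: [-1.7, -0.9, 0.7]
width: 0.7
t: 24.55
ee_pos: [528.6, -118.2, -9.8]
orientation: [2.298, -2.142, -0.001]
ft_force: [-2.3, -1.6, -0.1]
width: 0.9
```

```bash
python3 -m inch '[{"tx":0,"ty":-0.2,"tz":0,"ax":0,"ay":0,"az":0,"jaw":0}]'
python3 -m inch '[{"tx":0,"ty":-0.2,"tz":0,"ax":0,"ay":0,"az":0,"jaw":0}]'
```

```text
t: 24.68
ee_pos: [530.1, -118.1, -9.8]
orientation: [2.297, -2.142, -0.002]
ft_force: [-5.3, -4.1, 1.7]
width: 0.5
t: 24.8
ee_pos: [531.3, -118.1, -9.9]
orientation: [2.296, -2.141, -0.004]
ft_force: [-8.5, -5.0, 3.5]
width: 0.4
```

```bash
python3 -m inch '[{"tx":0,"ty":-0.2,"tz":0,"ax":0,"ay":0,"az":0,"jaw":0},{"tx":0,"ty":0,"tz":0,"ax":0,"ay":0,"az":0,"jaw":0}]'
python3 -m inch '[{"tx":0,"ty":-0.2,"tz":0,"ax":0,"ay":0,"az":0,"jaw":0},{"tx":0,"ty":0,"tz":0,"ax":0,"ay":0,"az":0,"jaw":0}]'
```

```text
t: 25.05
ee_pos: [531.3, -118.0, -10.0]
orientation: [2.295, -2.139, -0.008]
ft_force: [-11.3, -7.5, 7.5]
width: -0.0
t: 25.3
ee_pos: [531.3, -117.9, -10.2]
orientation: [2.294, -2.137, -0.012]
ft_force: [-16.3, -9.3, 11.8]
width: 0.6
```

The lever is against its stop: the position holds at 531.3 while the force rises. Retreat and look.

```bash
python3 -m inch '[{"tx":0,"ty":1,"tz":0,"ax":0,"ay":0,"az":0,"jaw":0},{"tx":0,"ty":3,"tz":0,"ax":0,"ay":0,"az":0,"jaw":0},{"tx":0,"ty":0,"tz":-5,"ax":0,"ay":0,"az":0,"jaw":0},{"tx":0,"ty":0,"tz":-5,"ax":0,"ay":0,"az":0,"jaw":0},{"tx":4,"ty":4,"tz":-3,"ax":0,"ay":0,"az":0,"jaw":0},{"tx":6,"ty":0,"tz":0,"ax":0,"ay":0,"az":0,"jaw":0},{"tx":6,"ty":0,"tz":0,"ax":0,"ay":0,"az":0,"jaw":0},{"tx":6,"ty":0,"tz":0,"ax":0,"ay":0,"az":0,"jaw":0},{"tx":0,"ty":0,"tz":0,"ax":0,"ay":0,"az":0,"jaw":0}]'
sed -i "s/^K,R,t.*//" b.py; python3 l.py pics/l2.png; python3 bw.py
python3 - <<'E'
from h import *
im,d=viewer.get_image('top')
for th in ['plate','cup','fork_a','teether','tap_light','bowl']:
    for r in masks_of('top',th)[:1]:
        print(th,round(r['score'],2),r['location'],np.median(cloud('top',d,r['pixels']),0).round())
E
```

```text
t: 26.42
ee_pos: [474.4, -345.7, 120.1]
orientation: [-2.293, 2.147, -0.006]
ft_force: [-0.7, 0.2, -0.1]
width: 0.7
lever 0.71 357 [ 7.0000e-02 -1.0000e+00  5.4680e+02 -1.0414e+02] -85.8 from pivot -83.5
brace 0.77 675 [ 1.0000e+00  1.0000e-01  4.8537e+02 -2.8000e-01] 5.6 from pivot -176.7
wrist brace 0.39 282 line [ 550. -135.] -85.3 dir from pivot -105.0
wrist lever 0.94 1278 line [ 550. -135.] -83.9 dir from pivot -84.2
top brace 0.73 650 line [483.  -1.] 5.6 dir from pivot -176.5
top lever 0.83 340 line [ 548. -109.] -86.1 dir from pivot -83.6
plate 0.75 [244.4, 109.4] [761.  15.  28.]
cup 0.85 [308.7, 106.3] [ 761. -120.   63.]
fork_a 0.69 [164.5, 146.0] [684. 199.  23.]
teether 0.75 [378.4, 163.2] [ 629. -264.   14.]
tap_light 0.95 [119.0, 204.8] [543. 304.  30.]
bowl 0.58 [162.8, 274.6] [389. 211.  20.]
```

View pics/l2.png

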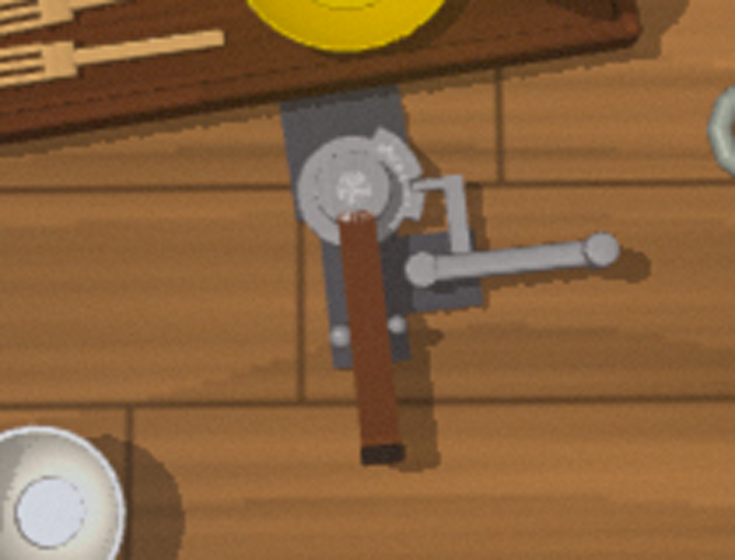

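The picture shows the brace out between the stop pins at (340,335) and (397,325), and the tooth in the hub notch at (415,185). The handle is back at its starting angle and the bystanders have not moved. Handing in.

```bash
python3 -c "from workcell import ctrl;print(ctrl.close_job())"
```

```text
the job is handed in; nothing more can be done
None
```

The tray is ready, with the brace seated and the lever locked. I handed the job in about 27 s into the run, and it returned no verdict.

- **What I did:** I drew the lever out to about 0.39 rad with the brace still folded. I swung the brace out past the ball (about 6 N) until it stopped rigidly, pressing it to about 22 N at the wrist. I then pushed the lever back in until it stopped moving, at about 22 N, and backed away.
- **Last checks (top camera):** The brace is at about 1.52 rad. The handle direction is −85.8°, against −85.6° locked at the start, and the tooth sits in the hub notch. The networks' positions for the plate, cup, tap light and bowl are unchanged. The teether and the one fork I checked shifted by 3–4 mm, which is within detection noise. The second fork was not re-measured. The gripper is clear of everything.
- **What disagreed:** The real fingertips sat about 29 mm above the reported TCP height. My first pull on the lever therefore passed over the handle without touching it. I confirmed the offset from side and wrist depth and worked about 29 mm lower from then on.

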